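# Charger into its desk caddy, gate latched

## Robot

A 6-joint arm with a two-finger parallel gripper is mounted at the origin on a cart in front of the work surface, level with it; the furniture and walls round the work are solid. World frame = base frame: x ahead of the robot, y to its left, z up, the work surface at z = 0. Lengths are in m, angles in rad, forces in N, time in s.
With the tool pointing down it reaches from about 0.3 to 1 m from the base axis. Payload 5.1 kg.
Tool frame: the origin (TCP) lies on the centre line of the jaws, within the pads' length; the fingertips stand 25 mm ahead of it and the grasp point (between the pads) lies 6 mm ahead of it; z points along the fingers, y is the line along which they close (so a half turn about z gives the same grasp; the last joint's range is limited). The gripper opens to 95 mm and grips with 3 to 60 N. Pads are 20 mm wide; open, the fingers measure 119 mm over their backs; the gripper's body (75 mm by 180 mm) begins 59 mm behind the grasp point.
Start: joints at [-1.384, 0.124, 1.65, -0, 1.367, -0.083], TCP at [0.173, -0.626, 0.24] pointing down, gripper open.
Joint ranges: [-2.61, 2.61], [-1.02, 2.33], [0.03, 2.71], [-1.35, 4.49], [0.32, 2.68], [-2.91, 2.91]. Speed limits (rad/s): [2.57, 2.57, 3.14, 3.14, 3.14, 3.14].

## Interface

Orientations are given as a rotation vector (axis times angle).
In Python, from station import arm gives the robot as it stands.
- The arm moves only by the shell command python3 -m handwheel 'ROWS' [OPENING] [FORCE]. ROWS is 1 to 10 rows, parted by a bar, with the numbers parted by commas; each row has 4 numbers: dx, dy, dz in m, then a turn about the tool's z in rad; each row shifts and turns the commanded pose from where the row before left it, along the tool's axes as they then stand; what a row does not reach is not made up. A row lasts 1/8 s, in which the tool goes at most 0.0625 m and 0.188 rad, less where a joint would pass 70% of its speed; a pose out of reach is approached as far as the arm can. OPENING is the opening from 0.0 (shut) to 1.0 (fully open), set as the command begins (- or left out keeps the last). The fingers move at their own pace and stop on an object; FORCE is the grip in N (left out, the last holds). Time passes only in rows, so rows that do not move let the fingers close. It prints the time, the measured TCP pose, the force, the opening and the grip force at its end. Input that does not fit is refused with a message, and nothing moves.
- arm.read_state(): the state, without advancing time (a new reading comes with each control period).
- arm.capture(name): name is "side" or "top" or "wrist"; returns the picture (400x640x3 uint8, red, green, blue); there is no depth.
- arm.camera_info(name): a dict with "camera_matrix" (3x3 intrinsics, pixels), "world_from_camera" (4x4, takes a point from camera to world coordinates). Camera axes: x right, y up, looking along -z (the intrinsics and any distortion apply to the point x, -y, -z); pixel columns grow to the right and rows downward; lengths in m; the calibration is good to about 2 mm. A picture is of the moment at which its call begins: read the wrist's pose just before it. camera_info takes no time and is no camera call; for the wrist camera it gives the pose at the moment of the call.
- arm.finish_job(): hands the job in; it is judged then, once.
The state is a dict: "time": time; "joints": joint angles; "qvel": joint speeds; "joint_efforts": joint torques, N m; "tcp_pos": TCP position; "ee_rot": TCP orientation; "force": force on the tool from outside, world axes, zero at the start; "moment": the same for the moment, N m; "grip_width": opening from 0.0 (shut) to 1.0 (fully open); "finger_force": force on a finger pad.
Only numpy, scipy, OpenCV 4.12 (cv2) and the standard library are available. Lean on these libraries where they do the work, as an engineer would, in place of code of your own. Each camera call takes 0.05 s, during which the arm holds its last target. There are 200 camera calls.

## Task

Set the laptop's power brick flat on the floor of the open-topped grey caddy and let go of it; don't drop it in. Then push the caddy's gate shut gently until its sprung latch rides over the keeper and snaps in, so that the gate stays shut by itself: don't slam it and don't force it against its stop. Leave the stapler, the tape roll and the glue stick where they are.

Things in the scene. Friction and masses are not known exactly. Their poses are not given: they have to be found in the camera images.
- charger: The laptop's power brick: a loose black rounded block 45 x 105 x 26 mm, 0.17 to 0.34 kg, lying flat on the desk to the right of the caddy. Origin at the centre of its underside, x along its 45 mm width, y along its 105 mm length, z up.
- caddy: Open-topped grey sheet-steel caddy, fixed to the desk. Origin: centre of its underside on the desk; z up, x to its back wall, y to its hinge side (left seen from the robot). Inside x -60 to +60 mm, y -75 to +75 mm; floor 4 mm above the desk, walls 4 mm thick, 60 mm high (cable notch in the back one); the open front (-x) is closed by the gate.
- keeper_place (a point): Middle place of the steel keeper bracket on the caddy's -y side (caddy x -84, y -90, z 40 mm; caddy axes): a vertical lip that the bolt rides over, with a rubber buffer behind the gate's free end. The bracket reaches to y -98 mm and 54 mm high. The installer set lip and buffer together up to 7 mm either way along x; that setting is not reported (this point does not show it) and cannot shift.
- gate_hinge (a point): Point on the gate's vertical hinge axis, 36 mm above the desk, at caddy x -76 mm, y +79 mm. It turns with the gate; gate axes: y along the gate toward the hinge (free end at -y), x through it from outside to inside, z up. The gate is a grey panel 12 mm thick (x -6 to +6), free edge at y -162 mm, 6 to 60 mm above the desk; inside at its free end a latch case 8 mm thick.
- gate_push (a point): Centre of the flat aluminium push plate (44 x 44 mm) on the gate's outer face, 120 mm from the hinge axis, 40 mm above the desk, same axes as gate_hinge: push along its +x. The hinge is a little stiff (0.06 N m): the gate stays where it is left. More than 15 N at the plate is forcing it. The bolt has a thin thumb tab 12 mm above the gate, 144 mm from the hinge.
- gate (a joint): Gate angle, rad: about 0 shut, growing as the free end swings out toward the robot, at most 1.0; starts at 0.45 to 0.8. Latched it stands between -0.045 and +0.045, according to the keeper's setting; the bolt meets the lip about 0.105 rad before that. Unlatched it stands ajar.
- bolt (a joint): Latch bolt in the gate's free edge: m pushed back; 0 fully out (8 mm beyond the edge), about 0.006 on top of the lip. Sprung out by 7 to 11 N; bevelled on its inner side. Riding up takes 7 to 12 N at the push plate; on top of the lip (some 5 mm) the force dips, climbs again to 7 to 13 N on the buffer, then the bolt snaps out; further on the buffer adds some 4 N per mm.
- stapler: Red and black stapler, 34 x 136 x 50 mm, standing on the desk right of the caddy toward the wall. Leave alone.
- tape_roll: Flat roll of tape, 96 mm across, 25 mm high, lying on the desk between the robot and the brick. Leave alone.
- glue_stick: Glue stick standing upright, 25 mm across, 90 mm high, right of the caddy toward the wall. Leave alone.
There are look-alikes about, which are no part of the job. Leave any orange or turquoise look-alike of the charger alone.

How it is judged:
On the way, in this order (a step that is already met when the one before it is completed fails the run):
1. the brick lies flat on the caddy's floor, let go, with the gate still open (x of charger in the frame of caddy between -0.05 and 0.06 m and y of charger in the frame of caddy between -0.075 and 0.075 m and z of charger in the frame of caddy between 0 and 0.009 m and angle between charger's own z axis and vertical below 0.12 rad and linear speed of charger below 0.02 m/s and contact force between the fingers and charger below 0.1 N and value of joint gate above 0.2 rad), for 0.2 s.
2. the gate, nearly shut, has its bolt pushed back by the keeper (value of joint bolt above 0.004 m and value of joint gate below 0.12 rad).
At the end, for the whole second after the job is handed in: The brick lies flat (within 7 degrees) on the caddy's floor behind the gate, the gate stands shut (below 0.05 rad) and its bolt has snapped out again behind the keeper (less than 1 mm pushed back), all at rest (x of charger in the frame of caddy between -0.05 and 0.06 m and y of charger in the frame of caddy between -0.075 and 0.075 m and z of charger in the frame of caddy between 0 and 0.009 m and angle between charger's own z axis and vertical below 0.12 rad and value of joint gate below 0.05 rad and value of joint bolt below 0.001 m and linear speed of charger below 0.02 m/s); the robot touches nothing.
It fails at once if the gate is pressed with more than 16 N (contact force between any of the fingers, the arm and gate above 16 N).
It fails at once if the gate is slammed (closing faster than 5 rad/s) (velocity of joint gate below -5 rad/s).
It fails at once if the brick is dropped (moving faster than 0.6 m/s with no finger on it) (linear speed of charger above 0.6 m/s and contact force between the fingers and charger below 0.1 N).
It fails at once if the stapler, the tape roll or the glue stick is shifted by more than 3 cm (distance of any of stapler, tape_roll, glue_stick from where it was at the start of the episode above 0.03 m).
It also fails if it takes over 70 s, if anything falls off the work surface, if the arm or the gripper's body presses on something with over 40 N, if the wrist force passes 120 N, or if a joint passes its speed limit or range.

## Working session

There is one attempt and no reset: what is moved stays moved. The work goes in short steps, Python scripts to look and compute and a shell command to move; the robot and the scene stay as the last step left them, time stands still between calls to the robot, and variables do not carry over. Pictures are saved under pics/ and viewed, at most 10 in all, crops included, and the job is handed in when it is done.

```bash
mkdir -p pics; python3 - <<'E'
from station import arm
import cv2,numpy as np
for n in("side","top"):
    im=arm.capture(n); cv2.imwrite(f"pics/{n}0.png",im[:,:,::-1])
    i=arm.camera_info(n); print(n,np.round(i["camera_matrix"],1).tolist(),np.round(i["world_from_camera"],3).tolist(),[k for k in i])
s=arm.read_state(); print(s)
E
```

```text
side [[510.6, 0.0, 316.7], [0.0, 510.6, 195.5], [0.0, 0.0, 1.0]] [[-0.983, 0.096, -0.155, 0.249], [-0.182, -0.513, 0.839, 0.981], [0.001, 0.853, 0.522, 0.777], [0.0, 0.0, 0.0, 1.0]] ['camera_matrix', 'world_from_camera']
top [[412.5, 0.0, 322.9], [0.0, 412.5, 196.3], [0.0, 0.0, 1.0]] [[0.026, 0.98, -0.196, 0.194], [-1.0, 0.024, -0.01, -0.23], [-0.005, 0.196, 0.981, 1.341], [0.0, 0.0, 0.0, 1.0]] ['camera_matrix', 'world_from_camera']
{'time': 0.1, 'joints': array([-1.38361746e+00,  1.24444883e-01,  1.65150583e+00, -1.97827164e-05,
        1.36749989e+00, -8.25503407e-02]), 'qvel': array([-0.00228095, -0.00229709, -0.00314506, -0.00027391, -0.00019344,
        0.00145218]), 'joint_efforts': array([ 6.03173485e-04, -4.18881905e+01, -3.61095893e+01,  7.76286749e-02,
        4.62027302e-02, -7.37326241e-05]), 'tcp_pos': array([ 0.17310636, -0.62598364,  0.23852538]), 'ee_rot': array([-3.11122716e+00, -4.22163339e-01,  1.82886779e-04]), 'force': array([-0.05601735,  0.31924563,  0.07037388]), 'moment': array([ 0.01332912,  0.04803063, -0.03019568]), 'finger_force': 0.0, 'grip_width': 1.0030219666493836}
```

View pics/top0.png

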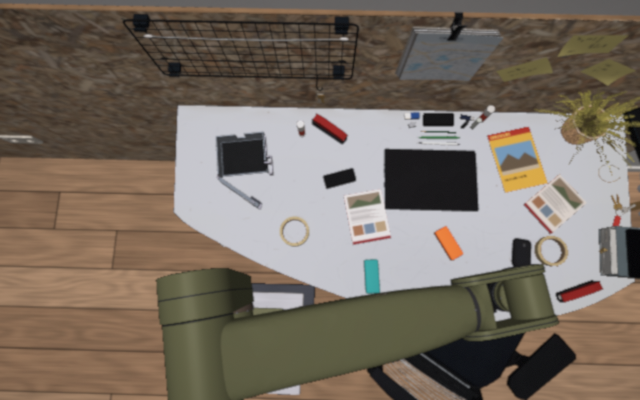

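View pics/side0.png

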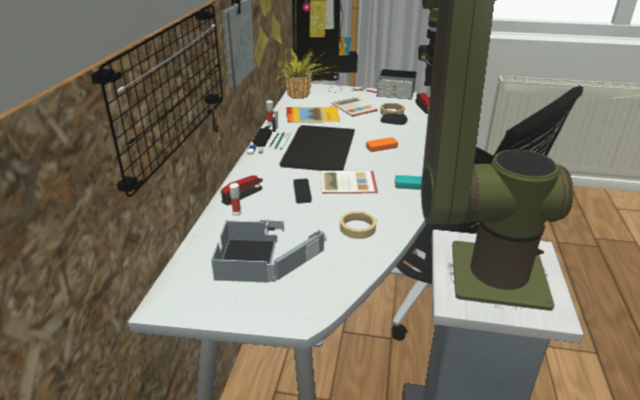

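The top view shows the black brick at about (340,178), the caddy at (245,155), the open gate from (222,180) to (260,205), the tape at (295,232), the glue stick at (300,128) and the stapler at (330,127). The side view agrees: brick (303,190), caddy (245,250), gate free end (322,238).

```bash
cat > h.py <<'E'
from station import arm
import cv2,numpy as np
from scipy.spatial.transform import Rotation as R
def cast(info,px,z):
    K=np.array(info["camera_matrix"]);T=np.array(info["world_from_camera"])
    px=np.atleast_2d(np.float64(px)); d=np.c_[px,np.ones(len(px))]@np.linalg.inv(K).T
    d=(d*[1,-1,-1])@T[:3,:3].T; o=T[:3,3]
    return o+d*((z-o[2])/d[:,2])[:,None]
def proj(info,P):
    K=np.array(info["camera_matrix"]);T=np.array(info["world_from_camera"])
    c=(np.atleast_2d(P)-T[:3,3])@T[:3,:3]*[1,-1,-1]; p=c@K.T
    return p[:,:2]/p[:,2:]
def totool(d):
    s=arm.read_state(); return R.from_rotvec(s["ee_rot"]).inv().apply(d)
E
python3 - <<'E'
from h import *
im=arm.capture("top");i=arm.camera_info("top")
m=(im.max(2)<60).astype(np.uint8); m2=np.zeros_like(m); m2[160:195,315:365]=m[160:195,315:365]
c=max(cv2.findContours(m2,0,1)[0],key=cv2.contourArea)
W=cast(i,c[:,0,:],.02)[:,:2]; r=cv2.minAreaRect(np.float32(W*1000)); print("charger",r)
for n,p,z in[("caddy",[(217,137),(266,133),(272,174),(221,178)],.06),("gate",[(222,180),(260,206)],.06),("tape",[(295,232)],.02),("glue",[(300,128)],.08),("stap",[(313,118),(346,138)],.04)]:
    print(n,np.round(cast(i,p,z),3).tolist())
w=arm.camera_info("wrist");s=arm.read_state()
T=np.array(w["world_from_camera"]);Q=R.from_rotvec(s["ee_rot"])
print(np.round(w["camera_matrix"],1).tolist(),"cam in tool",Q.inv().apply(T[:3,3]-s["tcp_pos"]),"\n",np.round(Q.as_matrix().T@T[:3,:3],3),"\n",np.round(Q.as_matrix(),3))
E
```

```text
charger ((520.6051025390625, -268.127197265625), (40.213172912597656, 97.08673095703125), 16.76053237915039)
caddy [[0.638, 0.135, 0.06], [0.656, -0.025, 0.06], [0.518, -0.051, 0.06], [0.501, 0.111, 0.06]]
gate [[0.495, 0.108, 0.06], [0.413, -0.019, 0.06]]
tape [[0.338, -0.129, 0.02]]
glue [[0.668, -0.137, 0.08]]
stap [[0.719, -0.176, 0.04], [0.652, -0.287, 0.04]]
[[277.9, 0.0, 320.6], [0.0, 277.9, 200.6], [0.0, 0.0, 1.0]] cam in tool [ 0.06492281 -0.00119625 -0.14395156] 
 [[-0.     0.973  0.233]
 [ 1.     0.     0.   ]
 [ 0.     0.233 -0.973]] 
 [[ 0.964  0.267 -0.   ]
 [ 0.267 -0.964  0.002]
 [ 0.    -0.002 -1.   ]]
```

```bash
python3 -m handwheel '0.043,-0.025,-0.006,0 | 0.043,-0.025,-0.006,0 | 0.043,-0.025,-0.006,0 | 0.043,-0.025,-0.006,0 | 0.043,-0.025,-0.006,0 | 0.043,-0.025,-0.006,0 | 0.043,-0.025,-0.006,0 | 0.043,-0.025,-0.006,0 | 0.043,-0.025,-0.006,0 | 0.043,-0.025,-0.006,0' 1.0 && python3 -m handwheel '0,0,0,-0.177 | 0,0,0,-0.177 | 0,0,0,-0.177 | 0,0,0,-0.177 | 0,0,0,-0.177 | 0,0,0,-0.177 | 0,0,0,-0.177 | 0,0,0,-0.177 | 0,0,0,-0.177 | 0,0,0,0' 1.0
python3 - <<'E'
from h import *
s=arm.read_state();i=arm.camera_info("wrist");im=arm.capture("wrist");cv2.imwrite("pics/w1.png",im[:,:,::-1])
import pickle;pickle.dump((i,im),open("w1.pkl","wb"));print(s["time"],s["tcp_pos"],s["joints"],R.from_rotvec(s["ee_rot"]).as_matrix().round(3))
E
```

```text
time: 1.4
tcp_pos: [0.5219, -0.2695, 0.2996]
ee_rot: [-3.113, -0.423, 0.0]
force: [0.1, -0.8, 0.4]
grip_width: 0.997
finger_force: 0.0
time: 2.65
tcp_pos: [0.5209, -0.2708, 0.2992]
ee_rot: [-1.877, -2.518, 0.0]
force: [-0.0, -0.1, -0.6]
grip_width: 0.999
finger_force: 0.0
2.65 [ 0.52086756 -0.27082066  0.29922175] [-5.70905541e-01 -4.43534645e-02  1.72402312e+00  7.76939486e-06
  1.46263330e+00 -8.60805978e-01] [[-0.286  0.958 -0.001]
 [ 0.958  0.286  0.   ]
 [ 0.001 -0.    -1.   ]]
```

View pics/w1.png

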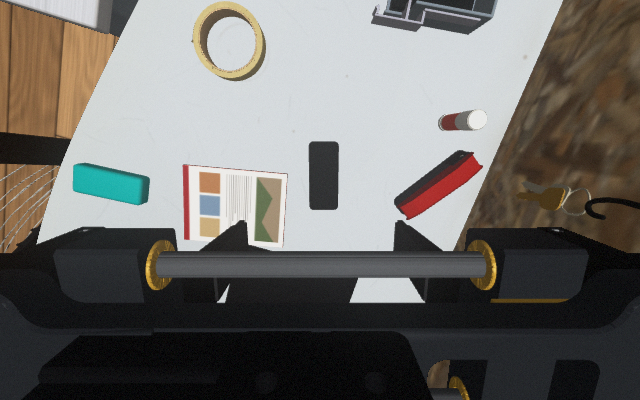

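The wrist view shows the brick whole at (323,175), between the fingertips and the caddy (top edge, 435,15). The glue stick is at (463,120) and the stapler at (440,185).

```bash
python3 - <<'E'
from h import *
import pickle
i,im=pickle.load(open("w1.pkl","rb"))
m=(im.max(2)<90).astype(np.uint8); m2=np.zeros_like(m); m2[132:218,298:350]=m[132:218,298:350]
c=max(cv2.findContours(m2,0,1)[0],key=cv2.contourArea)
print(cv2.boundingRect(c))
for z in(.0,.02,.026):
    r=cv2.minAreaRect(np.float32(cast(i,c[:,0,:],z)[:,:2]*1000));print(z,r)
    C=np.r_[np.array(r[0])/1000,0.]
    s=arm.read_state();print(totool(C-s["tcp_pos"]))
print(np.degrees(np.arctan2(.286,.958)))
E
```

```text
(309, 142, 30, 68)
0.0 ((524.9072875976562, -269.5751037597656), (46.043983459472656, 108.47806549072266), 16.37160301208496)
[-6.43700126e-05  4.26500397e-03  2.99321616e-01]
0.02 ((523.8683471679688, -266.76837158203125), (43.96650695800781, 103.58350372314453), 16.371631622314453)
[0.00292205 0.00406891 0.29932299]
0.026 ((523.5567016601562, -265.9264221191406), (43.34322738647461, 102.11518096923828), 16.371597290039062)
[0.00381789 0.0040101  0.29932341]
16.62239613740642
```

```bash
python3 -m handwheel '0.003,0.004,0.04,0 | 0,0,0.05,0 | 0,0,0.05,0 | 0,0,0.05,0 | 0,0,0.04,0 | 0,0,0.025,0 | 0,0,0.015,0 | 0,0,0,0 | 0,0,0,0' 1.0 && python3 -m handwheel '0,0,0,0 | 0,0,0,0 | 0,0,0,0 | 0,0,0,0 | 0,0,0,0 | 0,0,0,0' 0.2 25 && python3 -m handwheel '0,0,-0.01,0 | 0,0,-0.03,0 | 0,0,-0.05,0 | 0,0,-0.05,0 | 0,0,-0.05,0 | 0,0,-0.05,0 | 0,0,0,0'
```

```text
time: 3.82
tcp_pos: [0.525, -0.2675, 0.0311]
ee_rot: [1.874, 2.519, 0.0]
force: [-1.0, -0.6, -0.4]
grip_width: 1.0
finger_force: 0.0
time: 4.58
tcp_pos: [0.5239, -0.2669, 0.0296]
ee_rot: [-1.875, -2.521, 0.0]
force: [-0.9, 0.7, 0.3]
grip_width: 0.472
finger_force: 25.0
time: 5.45
tcp_pos: [0.5259, -0.268, 0.2759]
ee_rot: [1.868, 2.513, 0.001]
force: [0.2, 0.2, -3.8]
grip_width: 0.471
finger_force: 25.0
```

```bash
python3 -m handwheel '0.04,0,-0.01,0 | 0.05,0,-0.01,0 | 0.05,0,-0.01,0 | 0.03,0,-0.01,0 | 0,0,0,0 | 0,0,0,0'
python3 - <<'E'
from h import *
s=arm.read_state();i=arm.camera_info("wrist");im=arm.capture("wrist");cv2.imwrite("pics/w2.png",cv2.resize(im[:,200:540,::-1][:250],None,fx=2.3,fy=2.3,interpolation=cv2.INTER_CUBIC))
import pickle;pickle.dump((i,im),open("w2.pkl","wb"));print(s["time"],s["tcp_pos"])
E
```

```text
time: 6.2
tcp_pos: [0.4746, -0.1042, 0.308]
ee_rot: [-1.873, -2.519, 0.002]
force: [0.1, 0.0, -3.6]
grip_width: 0.473
finger_force: 25.0
6.2 [ 0.47459109 -0.10424727  0.30795489]
```

View pics/w2.png

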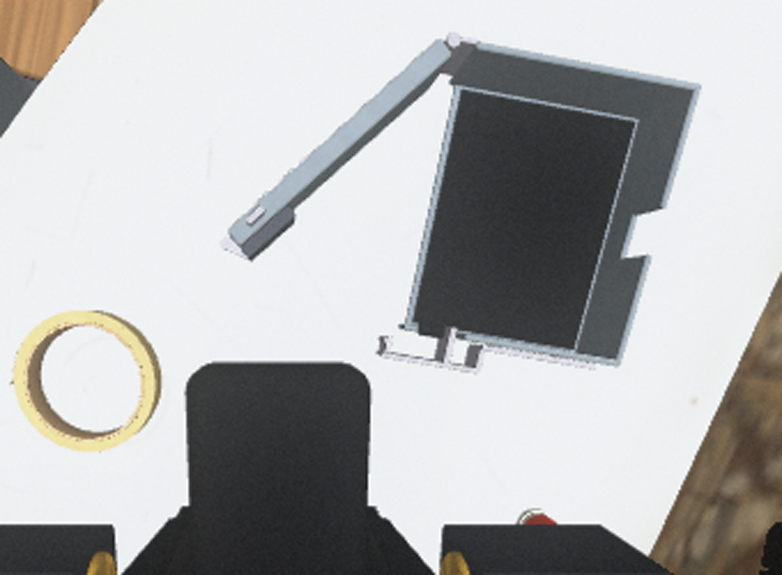

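Clear view of the caddy: back outer corners at crop (699,86) and (621,363), hinge at (453,40), floor corners (637,121), (578,352), (455,88), thumb tab (256,214), free end (235,240), keeper bracket (440,348).

```bash
cat >> h.py <<'E'
def uncrop(p): return np.array(p,float)/2.3+[200,0]
E
python3 - <<'E'
from h import *
import pickle
i,im=pickle.load(open("w2.pkl","rb"))
P={}
for n,p,z,m in[("bl",(699,86),.06,(64,79)),("br",(621,363),.06,(64,-79)),("hl",(478,43),.06,(-60,79)),("fbl",(637,121),.004,(60,75)),("fbr",(578,352),.004,(60,-75)),("ffl",(455,88),.004,(-64,75)),("hinge",(453,40),.06,(-76,79)),("tab",(256,214),.072,None),("brk_far",(380,346),.054,None)]:
    P[n]=(cast(i,uncrop(p),z)[0],m); print(n,P[n][0].round(4))
L=[(w[:2],np.array(m)/1000) for k,(w,m) in P.items() if m is not None]
A=np.array([a for a,_ in L]);B=np.array([b for _,b in L])
a0,b0=A.mean(0),B.mean(0);U,_,V=np.linalg.svd((B-b0).T@(A-a0));Rm=V.T@U.T
t=a0-Rm@b0;th=np.arctan2(Rm[1,0],Rm[0,0]);print("caddy",t,th,np.degrees(th),"res mm",((B@Rm.T+t-A)*1000).round(1).tolist())
h=Rm@[-.076,.079]+t; d=P["tab"][0][:2]-h; dc=Rm.T@d
print("hinge",h,"tab dist",np.hypot(*d),"gate ang",np.arctan2(-dc[0],-dc[1]))
for k in("tab","brk_far"):print(k,Rm.T@(P[k][0][:2]-t))
s=arm.read_state();np.save("caddy.npy",[*t,th])
tgt=Rm@[-.004,0]+t; print("place",tgt,totool(np.r_[tgt,.033]-s["tcp_pos"]),R.from_rotvec(s["ee_rot"]).as_matrix()[:2,1])
E
```

```text
bl [0.6439 0.1406 0.06  ]
br [ 0.6644 -0.0117  0.06  ]
hl [0.5194 0.1254 0.06  ]
fbl [0.6416 0.1367 0.004 ]
fbr [ 0.6627 -0.0091  0.004 ]
ffl [0.5236 0.1212 0.004 ]
hinge [0.5059 0.1228 0.06  ]
tab [0.4289 0.0049 0.072 ]
brk_far [ 0.5219 -0.0442  0.054 ]
caddy [0.59225976 0.0555016 ] 0.13734473664055824 7.869273747839784 res mm [[1.0, 1.9], [2.1, -2.3], [2.6, 0.2], [-0.2, 1.3], [-0.7, -1.4], [-5.0, -0.2], [0.3, 0.5]]
hinge [0.5061593  0.12335225] tab dist 0.1413958391259682 gate ang 0.7152141841295289
tab [-0.16872444 -0.02774718]
brk_far [-0.08335919 -0.08915883]
place [0.58829743 0.05495395] [0.11985816 0.15522025 0.27483963] [0.95784861 0.28726531]
```

```bash
python3 -m handwheel '0.024,0.031,0,0 | 0.024,0.031,0,0 | 0.024,0.031,0,0 | 0.024,0.031,0,0 | 0.024,0.031,0,0.154 | 0,0,0,0 | 0,0,0,0'
python3 - <<'E'
from h import *
x,y,th=np.load("caddy.npy");s=arm.read_state();t=np.array([x,y])+[-.004*np.cos(th),-.004*np.sin(th)]
M=R.from_rotvec(s["ee_rot"]).as_matrix();print(totool(np.r_[t,.0335]-s["tcp_pos"]),np.arctan2(M[1,1],M[0,1])-th,s["tcp_pos"])
i=arm.camera_info("side");im=arm.capture("side");cv2.imwrite("pics/s3.png",cv2.resize(im[120:340,130:400,::-1],None,fx=2.5,fy=2.5))
E
```

```text
time: 7.12
tcp_pos: [0.5889, 0.0545, 0.3084]
ee_rot: [-2.062, -2.368, 0.003]
force: [0.5, 0.4, -2.6]
grip_width: 0.472
finger_force: 25.0
[5.80312462e-04 1.24395468e-04 2.74860444e-01] 0.0007053371436451517 [0.58888449 0.054505   0.30836009]
```

View pics/s3.png

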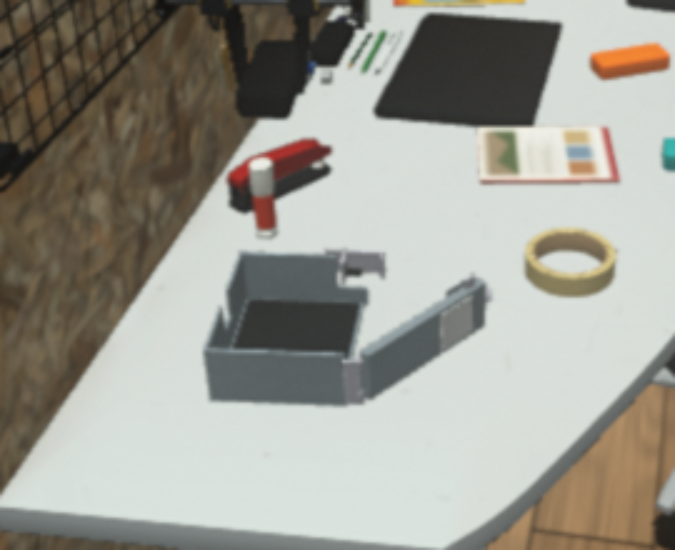

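The side view shows the brick hanging level in the jaws at (270,80), clear of everything, with the caddy below empty. I'm going down.

```bash
python3 -m handwheel '0,0,0.04,0 | 0,0,0.05,0 | 0,0,0.05,0 | 0,0,0.05,0 | 0,0,0.04,0 | 0,0,0.02,0 | 0,0,0.012,0 | 0,0,0.006,0 | 0,0,0,0 | 0,0,0,0'
```

```text
time: 8.43
tcp_pos: [0.59, 0.0555, 0.043]
ee_rot: [2.062, 2.368, 0.002]
force: [0.5, -0.9, -2.9]
grip_width: 0.473
finger_force: 25.0
```

```bash
python3 -m handwheel '0,0,0.003,0 | 0,0,0.003,0 | 0,0,0.0015,0 | 0,0,0,0 | 0,0,0,0'; python3 -m handwheel '0,0,0.001,0 | 0,0,0,0 | 0,0,0,0'
```

```text
time: 9.05
tcp_pos: [0.589, 0.0555, 0.0342]
ee_rot: [2.063, 2.369, 0.0]
force: [-0.9, 0.2, -3.3]
grip_width: 0.475
finger_force: 25.0
time: 9.43
tcp_pos: [0.5892, 0.0554, 0.0336]
ee_rot: [2.063, 2.369, 0.0]
force: [-0.7, -0.2, 0.6]
grip_width: 0.469
finger_force: 25.0
```

Down and resting: the wrist force rose from -3.3 to 0.6 N. I'm releasing and lifting.

```bash
python3 -m handwheel '0,0,0,0 | 0,0,0,0 | 0,0,0,0 | 0,0,0,0' 0.7 && python3 -m handwheel '0,0,-0.01,0 | 0,0,-0.03,0 | 0,0,-0.05,0 | 0,0,-0.05,0 | 0,0,-0.05,0 | -0.05,-0.02,-0.02,0 | -0.06,-0.02,0,0 | -0.06,-0.02,0,0 | -0.03,-0.01,0,0 | 0,0,0,0'
python3 - <<'E'
from h import *
import pickle
s=arm.read_state();i=arm.camera_info("wrist");im=arm.capture("wrist");cv2.imwrite("pics/w3.png",im[:,:,::-1])
pickle.dump((i,im),open("w3.pkl","wb"));print(s["time"],s["tcp_pos"],s["joints"].round(3))
E
```

```text
time: 9.93
tcp_pos: [0.589, 0.0555, 0.0332]
ee_rot: [2.063, 2.369, 0.0]
force: [-0.1, -0.6, 0.5]
grip_width: 0.702
finger_force: 0.0
time: 11.18
tcp_pos: [0.547, -0.1527, 0.2439]
ee_rot: [2.067, 2.365, 0.001]
force: [0.4, 0.7, -0.1]
grip_width: 0.696
finger_force: 0.0
11.175 [ 0.54697911 -0.15269263  0.24394324] [-0.367 -0.06   1.832  0.     1.369 -0.501]
```

View pics/w3.png

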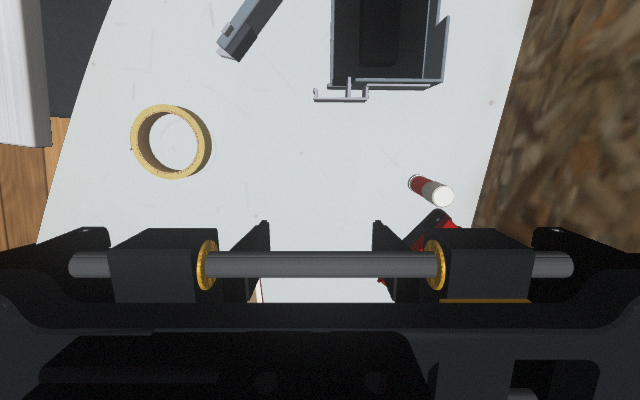

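The brick lies flat on the caddy floor, its dark outline at (378,30). The gate's free end is at (232,45) and the keeper bracket at (340,97). Next I'll shut the fingers, move to just outside the push plate and align with the gate.

```bash
python3 -m handwheel '0.043,-0.022,0.01,0 | 0.043,-0.022,0.01,0 | 0.043,-0.022,0.01,0 | 0.043,-0.022,0.01,0 | 0.043,-0.022,0.01,0 | 0,0,0,0.179 | 0,0,0,0.179 | 0,0,0,0.179 | 0,0,0,0.179 | 0,0,0,0' 0.0 10
cat > g.py <<'E'
from h import *
x,y,th=np.load("caddy.npy");c,s_=np.cos(th),np.sin(th);h=np.array([x,y])+np.array([[c,-s_],[s_,c]])@[-.076,.079]
s=arm.read_state();M=R.from_rotvec(s["ee_rot"]).as_matrix();a=th-np.arctan2(M[1,1],M[0,1])
d=s["tcp_pos"][:2]-h
print("t",round(s["time"],2),"tool-as-gate angle %.4f"%a,"gate frame x,y mm",(d@M[:2,1]*1000).round(1),(d@M[:2,0]*1000).round(1),"z",s["tcp_pos"][2].round(4),"F tool",M.T@s["force"])
E
python3 g.py
```

```text
time: 12.48
tcp_pos: [0.4087, 0.0481, 0.1935]
ee_rot: [-2.759, -1.502, -0.001]
force: [1.0, 0.6, 0.4]
grip_width: 0.006
finger_force: 0.0
t 12.47 tool-as-gate angle 0.7113 gate frame x,y mm -41.0 -116.1 z 0.1935 F tool [ 0.99507499  0.5098982  -0.44692893]
```

```bash
python3 -m handwheel '-0.004,0,0.03,0 | 0,0,0.04,0 | 0,0,0.04,0 | 0,0,0.025,0 | 0,0,0.014,0 | 0,0,0,0 | 0,0,0,0';python3 g.py; python3 -m handwheel '0,0.006,0,0 | 0,0.003,0,0 | 0,0.002,0,0 | 0,0,0,0 | 0,0,0,0';python3 g.py
```

```text
time: 13.35
tcp_pos: [0.4077, 0.0438, 0.0454]
ee_rot: [2.761, 1.497, 0.003]
force: [0.2, 0.2, 1.0]
grip_width: 0.006
finger_force: 0.0
t 13.35 tool-as-gate angle 0.7144 gate frame x,y mm -39.1 -120.4 z 0.0454 F tool [ 0.32610396  0.06878666 -0.98798184]
time: 13.98
tcp_pos: [0.4158, 0.0376, 0.0441]
ee_rot: [-2.762, -1.496, 0.0]
force: [0.7, -0.4, -1.1]
grip_width: 0.006
finger_force: 0.0
t 13.97 tool-as-gate angle 0.7154 gate frame x,y mm -28.9 -121.2 z 0.0441 F tool [0.02637428 0.82969247 1.126563  ]
```

```bash
python3 -m handwheel '0,0.002,0,0 | 0,0.002,0,0 | 0,0.002,0,0 | 0,0.002,0,0 | 0,0.001,0,0 | 0,0,0,0';python3 g.py; python3 -m handwheel '-0.0004,0.0024,0,-0.02 | -0.0004,0.0024,0,-0.02 | -0.0004,0.0024,0,-0.02 | -0.0004,0.0024,0,-0.02 | -0.0004,0.0024,0,-0.02 | -0.0004,0.0024,0,-0.02 | -0.0004,0.0024,0,-0.02 | -0.0004,0.0024,0,-0.02 | -0.0004,0.0024,0,-0.02 | -0.0004,0.0024,0,-0.02';python3 g.py
```

```text
time: 14.72
tcp_pos: [0.4235, 0.0327, 0.0442]
ee_rot: [-2.762, -1.496, 0.0]
force: [0.5, 0.6, 0.7]
grip_width: 0.006
finger_force: 0.0
t 14.72 tool-as-gate angle 0.7154 gate frame x,y mm -19.7 -121.1 z 0.0442 F tool [ 0.81593172  0.10358331 -0.72801382]
time: 15.98
tcp_pos: [0.4429, 0.0179, 0.0442]
ee_rot: [2.598, 1.766, 0.0]
force: [0.4, 0.9, -0.5]
grip_width: 0.004
finger_force: 0.3
t 15.97 tool-as-gate angle 0.5140 gate frame x,y mm -20.1 -121.3 z 0.0442 F tool [0.98290836 0.08324571 0.51491317]
```

```bash
python3 -m handwheel '-0.0004,0.0024,0,-0.02 | -0.0004,0.0024,0,-0.02 | -0.0004,0.0024,0,-0.02 | -0.0004,0.0024,0,-0.02 | -0.0004,0.0024,0,-0.02 | -0.0004,0.0024,0,-0.02 | -0.0004,0.0024,0,-0.02 | -0.0004,0.0024,0,-0.02 | -0.0004,0.0024,0,-0.02 | -0.0004,0.0024,0,-0.02';python3 g.py
python3 - <<'E'
from h import *
im=arm.capture("side");w=arm.capture("wrist")
a=cv2.resize(im[210:290,200:340,::-1],(700,400),interpolation=cv2.INTER_CUBIC)
cv2.imwrite("pics/s5.png",a);cv2.imwrite("pics/w5.png",w[:,:,::-1])
E
```

```text
time: 17.23
tcp_pos: [0.4647, 0.0073, 0.0442]
ee_rot: [-2.409, -2.017, 0.0]
force: [-0.5, 0.4, 0.4]
grip_width: 0.005
finger_force: 0.3
t 17.23 tool-as-gate angle 0.3140 gate frame x,y mm -20.4 -121.5 z 0.0442 F tool [ 0.2788814 -0.5600769 -0.3705981]
```

View pics/s5.png

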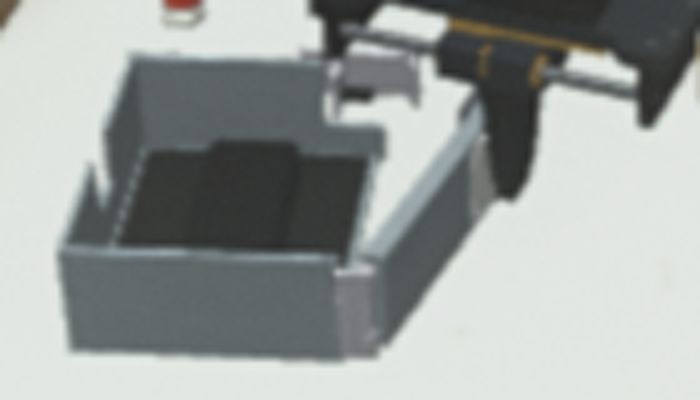

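The side crop shows the brick flat on the floor (245,195) and the finger bearing on the push plate (485,175), with the gate following. I'm going on to just before the lip, then slowly.

```bash
python3 -m handwheel '-0.0004,0.0024,0,-0.02 | -0.0004,0.0024,0,-0.02 | -0.0004,0.0024,0,-0.02 | -0.0004,0.0024,0,-0.02 | -0.0004,0.0024,0,-0.02 | -0.0004,0.0024,0,-0.02 | -0.0002,0.0012,0,-0.01 | 0,0,0,0'|sed -n '4p';python3 g.py
for k in 1; do python3 -m handwheel '-0.0001,0.0006,0,-0.005 | -0.0001,0.0006,0,-0.005 | 0,0,0,0' >/dev/null;python3 g.py;python3 -m handwheel '-0.0001,0.0006,0,-0.005 | -0.0001,0.0006,0,-0.005 | 0,0,0,0' >/dev/null;python3 g.py; done
```

```text
force: [0.9, -0.1, -0.6]
t 18.32 tool-as-gate angle 0.1852 gate frame x,y mm -20.4 -121.6 z 0.0442 F tool [-0.01651255  0.92621208  0.55437003]
t 18.7 tool-as-gate angle 0.1753 gate frame x,y mm -20.6 -121.6 z 0.0442 F tool [ 0.82105914 -0.45170461  0.58907889]
t 19.07 tool-as-gate angle 0.1653 gate frame x,y mm -20.6 -121.6 z 0.0442 F tool [ 0.1702809   0.00247802 -0.41361524]
```

```bash

python3 -m handwheel '-0.0001,0.0006,0,-0.005 | -0.0001,0.0006,0,-0.005 | 0,0,0,0' >/dev/null;python3 g.py
python3 -m handwheel '-0.0001,0.0006,0,-0.005 | -0.0001,0.0006,0,-0.005 | 0,0,0,0' >/dev/null;python3 g.py
python3 -m handwheel '-0.0001,0.0006,0,-0.005 | -0.0001,0.0006,0,-0.005 | 0,0,0,0' >/dev/null;python3 g.py
python3 -m handwheel '-0.0001,0.0006,0,-0.005 | -0.0001,0.0006,0,-0.005 | 0,0,0,0' >/dev/null;python3 g.py
```

```text
t 19.45 tool-as-gate angle 0.1554 gate frame x,y mm -20.6 -121.6 z 0.0441 F tool [-0.4872521   0.11963758 -0.18769445]
t 19.82 tool-as-gate angle 0.1452 gate frame x,y mm -20.6 -121.6 z 0.0442 F tool [-0.38670752 -0.07402307  1.22119943]
t 20.2 tool-as-gate angle 0.1353 gate frame x,y mm -20.7 -121.6 z 0.0442 F tool [-0.02862018 -0.90976293 -0.58482155]
t 20.57 tool-as-gate angle 0.1253 gate frame x,y mm -20.6 -121.6 z 0.0442 F tool [-0.38761382  0.35759022  0.83097041]
```

```bash

python3 -m handwheel '-0.0001,0.0006,0,-0.005 | -0.0001,0.0006,0,-0.005 | 0,0,0,0' >/dev/null;python3 g.py
python3 -m handwheel '-0.0001,0.0006,0,-0.005 | -0.0001,0.0006,0,-0.005 | 0,0,0,0' >/dev/null;python3 g.py
python3 -m handwheel '-0.0001,0.0006,0,-0.005 | -0.0001,0.0006,0,-0.005 | 0,0,0,0' >/dev/null;python3 g.py
```

```text
t 20.95 tool-as-gate angle 0.1153 gate frame x,y mm -20.7 -121.6 z 0.0442 F tool [-0.60262981 -0.27835921  0.39666817]
t 21.32 tool-as-gate angle 0.1053 gate frame x,y mm -20.7 -121.6 z 0.0441 F tool [-0.28962429 -1.37417202  0.13740319]
t 21.7 tool-as-gate angle 0.0953 gate frame x,y mm -20.7 -121.6 z 0.0441 F tool [ 0.50029329  0.0351003  -0.47361624]
```

```bash

python3 -m handwheel '-0.0001,0.0006,0,-0.005 | -0.0001,0.0006,0,-0.005 | 0,0,0,0' >/dev/null;python3 g.py
python3 -m handwheel '-0.0001,0.0006,0,-0.005 | -0.0001,0.0006,0,-0.005 | 0,0,0,0' >/dev/null;python3 g.py
python3 -m handwheel '-0.0001,0.0006,0,-0.005 | -0.0001,0.0006,0,-0.005 | 0,0,0,0' >/dev/null;python3 g.py
```

```text
t 22.07 tool-as-gate angle 0.0853 gate frame x,y mm -20.7 -121.6 z 0.0442 F tool [-0.23961151 -0.4796357  -0.52473206]
t 22.45 tool-as-gate angle 0.0753 gate frame x,y mm -20.7 -121.6 z 0.0442 F tool [ 0.73653589 -0.76094529 -0.1183148 ]
t 22.82 tool-as-gate angle 0.0653 gate frame x,y mm -20.8 -121.6 z 0.0442 F tool [-0.40333803 -0.6443062   0.70713046]
```

```bash

python3 -m handwheel '-0.0001,0.0006,0,-0.005 | -0.0001,0.0006,0,-0.005 | 0,0,0,0' >/dev/null;python3 g.py
python3 -m handwheel '-0.0001,0.0006,0,-0.005 | -0.0001,0.0006,0,-0.005 | 0,0,0,0' >/dev/null;python3 g.py
python3 -m handwheel '-0.0001,0.0006,0,-0.005 | 0,0,0,0' >/dev/null;python3 g.py
```

```text
t 23.2 tool-as-gate angle 0.0553 gate frame x,y mm -20.8 -121.6 z 0.0441 F tool [ 0.16119671 -0.63080881  0.04330462]
t 23.57 tool-as-gate angle 0.0453 gate frame x,y mm -20.9 -121.6 z 0.0442 F tool [-1.06831994  0.22470159 -0.60764433]
t 23.82 tool-as-gate angle 0.0402 gate frame x,y mm -21.2 -121.5 z 0.0441 F tool [ 0.3677361  -2.95292653 -2.4450036 ]
```

The bolt has met the lip, with force now rising. Going on in small steps.

```bash

python3 -m handwheel '-0.0001,0.0006,0,-0.005 | 0,0,0,0' >/dev/null;python3 g.py
python3 -m handwheel '0,0.0005,0,-0.004 | 0,0,0,0' >/dev/null;python3 g.py
python3 -m handwheel '0,0.0005,0,-0.004 | 0,0,0,0' >/dev/null;python3 g.py
```

```text
t 24.07 tool-as-gate angle 0.0353 gate frame x,y mm -21.4 -121.5 z 0.044 F tool [-0.47713747 -5.16781447 -3.3312666 ]
t 24.32 tool-as-gate angle 0.0312 gate frame x,y mm -21.6 -121.5 z 0.044 F tool [-0.40491754 -6.55966868 -3.33981134]
t 24.57 tool-as-gate angle 0.0272 gate frame x,y mm -21.7 -121.5 z 0.044 F tool [-0.59113919 -7.26116915 -3.50878049]
```

```bash

python3 -m handwheel '0,0.0005,0,-0.004 | 0,0,0,0' >/dev/null;python3 g.py
python3 -m handwheel '0,0.0005,0,-0.004 | 0,0,0,0' >/dev/null;python3 g.py
python3 -m handwheel '0,0.0005,0,-0.004 | 0,0,0,0' >/dev/null;python3 g.py
```

```text
t 24.82 tool-as-gate angle 0.0231 gate frame x,y mm -21.8 -121.4 z 0.044 F tool [-1.48607575 -7.37748074 -4.89075899]
t 25.07 tool-as-gate angle 0.0192 gate frame x,y mm -21.8 -121.4 z 0.044 F tool [-2.01774192 -6.38918994 -6.08125207]
t 25.32 tool-as-gate angle 0.0152 gate frame x,y mm -21.8 -121.4 z 0.044 F tool [-1.9163743  -7.12478883 -4.5823189 ]
```

```bash

python3 -m handwheel '0,0.0005,-0.0002,-0.004 | 0,0,0,0' >/dev/null;python3 g.py
python3 -m handwheel '0,0.0005,-0.0001,-0.004 | 0,0,0,0' >/dev/null;python3 g.py
python3 -m handwheel '0,0.0005,0,-0.004 | 0,0,0,0' >/dev/null;python3 g.py
```

```text
t 25.57 tool-as-gate angle 0.0111 gate frame x,y mm -22.1 -121.4 z 0.0441 F tool [-1.55840346 -8.17020764 -3.55319582]
t 25.82 tool-as-gate angle 0.0071 gate frame x,y mm -22.2 -121.4 z 0.044 F tool [-2.56078886 -7.97205756 -3.77464694]
t 26.07 tool-as-gate angle 0.0031 gate frame x,y mm -22.2 -121.4 z 0.0441 F tool [-3.57564699 -7.5761482  -4.30128603]
```

```bash

python3 -m handwheel '-0.0003,0.0005,-0.0001,-0.004 | 0,0,0,0' >/dev/null;python3 g.py
python3 -m handwheel '-0.0003,0.0005,-0.0001,-0.004 | 0,0,0,0' >/dev/null;python3 g.py
python3 -m handwheel '-0.0002,0.0005,-0.0001,-0.004 | 0,0,0,0' >/dev/null;python3 g.py
```

```text
t 26.32 tool-as-gate angle -0.0008 gate frame x,y mm -22.3 -121.4 z 0.0441 F tool [-2.49649926 -8.43782223 -3.63149913]
t 26.57 tool-as-gate angle -0.0048 gate frame x,y mm -22.4 -121.4 z 0.0441 F tool [-1.558264   -8.31320538 -4.6290904 ]
t 26.82 tool-as-gate angle -0.0087 gate frame x,y mm -22.5 -121.4 z 0.0441 F tool [-0.98913707 -7.66946755 -4.40457833]
```

```bash

python3 -m handwheel '-0.0001,0.0005,-0.0002,-0.004 | 0,0,0,0' >/dev/null;python3 g.py
python3 -m handwheel '-0.0001,0.0005,-0.0002,-0.004 | 0,0,0,0' >/dev/null;python3 g.py
python3 -m handwheel '-0.0001,0.0005,-0.0001,-0.004 | 0,0,0,0' >/dev/null;python3 g.py
```

```text
t 27.07 tool-as-gate angle -0.0128 gate frame x,y mm -22.7 -121.4 z 0.0441 F tool [-0.80765443 -9.83777892 -3.99003693]
t 27.32 tool-as-gate angle -0.0168 gate frame x,y mm -22.9 -121.4 z 0.0441 F tool [-1.82769291 -8.15450731 -2.63286184]
t 27.57 tool-as-gate angle -0.0208 gate frame x,y mm -23.0 -121.3 z 0.0441 F tool [-0.40293989 -8.18104042 -3.01910398]
```

```bash

python3 -m handwheel '-0.0001,0.0005,-0.0001,-0.004 | 0,0,0,0' >/dev/null;python3 g.py
python3 -m handwheel '-0.0001,0.0005,-0.0001,-0.004 | 0,0,0,0' >/dev/null;python3 g.py
python3 -m handwheel '-0.0001,0.0005,-0.0001,-0.004 | 0,0,0,0' >/dev/null;python3 g.py
```

```text
t 27.82 tool-as-gate angle -0.0249 gate frame x,y mm -23.1 -121.3 z 0.0441 F tool [-0.71765236 -8.87906177 -3.389599  ]
t 28.07 tool-as-gate angle -0.0288 gate frame x,y mm -23.2 -121.3 z 0.0441 F tool [-0.60318559 -8.44650298 -2.92674751]
t 28.32 tool-as-gate angle -0.0328 gate frame x,y mm -23.3 -121.3 z 0.0441 F tool [-1.11263088 -9.00507164 -3.20109205]
```

```bash

python3 -m handwheel '-0.0001,0.0005,-0.0001,-0.004 | 0,0,0,0' >/dev/null;python3 g.py
python3 -m handwheel '-0.0001,0.0005,-0.0001,-0.004 | 0,0,0,0' >/dev/null;python3 g.py
python3 -m handwheel '-0.0001,0.0005,-0.0001,-0.004 | 0,0,0,0' >/dev/null;python3 g.py
```

```text
t 28.57 tool-as-gate angle -0.0368 gate frame x,y mm -23.5 -121.3 z 0.0441 F tool [-0.50127879 -9.9453198  -2.7946385 ]
t 28.82 tool-as-gate angle -0.0408 gate frame x,y mm -23.6 -121.3 z 0.0442 F tool [-1.4746546  -9.79017609 -1.43540299]
t 29.07 tool-as-gate angle -0.0448 gate frame x,y mm -23.7 -121.3 z 0.0442 F tool [ -1.06531693 -10.67532549  -1.9117582 ]
```

```bash

python3 -m handwheel '0,0.0005,-0.0001,0 | 0,0,0,0' >/dev/null;python3 g.py
python3 -m handwheel '0,0.0005,0,0 | 0,0,0,0' >/dev/null;python3 g.py
python3 -m handwheel '0,0,0,0 | 0,0,0,0' >/dev/null;python3 g.py
```

```text
t 29.32 tool-as-gate angle -0.0448 gate frame x,y mm -22.5 -121.4 z 0.0443 F tool [-1.52801908 -6.8945169   0.6037447 ]
t 29.57 tool-as-gate angle -0.0445 gate frame x,y mm -20.3 -121.4 z 0.0451 F tool [-0.022205   -1.88612913  1.05076207]
t 29.82 tool-as-gate angle -0.0447 gate frame x,y mm -19.6 -121.5 z 0.0459 F tool [ 0.119942   -3.3975553   1.48710679]
```

The force dipped (the bolt is on top of the lip) and the buffer is now coming up. Smaller steps from here.

```bash

python3 -m handwheel '0,0.0004,0,0 | 0,0,0,0' >/dev/null;python3 g.py
python3 -m handwheel '0,0.0004,0,0 | 0,0,0,0' >/dev/null;python3 g.py
python3 -m handwheel '0,0.0003,0,0 | 0,0,0,0' >/dev/null;python3 g.py
```

```text
t 30.07 tool-as-gate angle -0.0447 gate frame x,y mm -19.3 -121.5 z 0.0459 F tool [-0.75472355 -3.40314146  1.59193633]
t 30.32 tool-as-gate angle -0.0447 gate frame x,y mm -19.0 -121.6 z 0.0459 F tool [-0.61795358 -3.45903254  1.79415288]
t 30.57 tool-as-gate angle -0.0447 gate frame x,y mm -18.8 -121.6 z 0.0458 F tool [ 0.11658178 -4.77836298  0.13133647]
```

```bash

python3 -m handwheel '0,0.0004,0,0 | 0,0,0,0' >/dev/null;python3 g.py
python3 -m handwheel '0,0.0004,0,0 | 0,0,0,0' >/dev/null;python3 g.py
python3 -m handwheel '0,0.0004,0,0 | 0,0,0,0' >/dev/null;python3 g.py
```

```text
t 30.82 tool-as-gate angle -0.0447 gate frame x,y mm -18.5 -121.6 z 0.0458 F tool [ 0.93404543 -5.27816972  1.29499919]
t 31.07 tool-as-gate angle -0.0447 gate frame x,y mm -18.3 -121.6 z 0.0458 F tool [-0.46258697 -6.59686799 -1.18114272]
t 31.32 tool-as-gate angle -0.0448 gate frame x,y mm -18.1 -121.6 z 0.0458 F tool [-0.42577498 -7.03929132 -1.04175839]
```

```bash

python3 -m handwheel '0,0.0003,0,0 | 0,0,0,0' >/dev/null;python3 g.py
python3 -m handwheel '0,0.0003,0,0 | 0,0,0,0' >/dev/null;python3 g.py
python3 -m handwheel '0,0.0003,0,0 | 0,0,0,0' >/dev/null;python3 g.py
```

```text
t 31.57 tool-as-gate angle -0.0447 gate frame x,y mm -17.6 -121.4 z 0.0458 F tool [ 0.96370529 -6.58196161 -0.13664271]
t 31.82 tool-as-gate angle -0.0447 gate frame x,y mm -17.6 -121.4 z 0.0458 F tool [ 0.35432402 -7.10675252 -1.48219484]
t 32.08 tool-as-gate angle -0.0447 gate frame x,y mm -17.5 -121.5 z 0.0458 F tool [ 1.13713085 -9.32454504 -1.81968566]
```

The tool jumped 0.5 mm with the force dropping at t=31.57, then the resistance got stiffer, which is probably the snap. I'll back off and check by eye.

```bash

python3 -m handwheel '0,-0.001,0,0 | 0,-0.001,0,0 | 0,-0.001,0,0 | 0,-0.001,0,0 | 0,0,0,0' >/dev/null;python3 g.py
python3 -m handwheel '0,-0.01,0,0 | 0,-0.02,0,0 | 0,-0.02,-0.03,0 | 0,0,-0.05,0 | 0,0,-0.05,0 | -0.04,-0.02,-0.05,0 | -0.05,0,-0.05,0 | -0.04,0,0,0 | 0,0,0,0 | 0,0,0,0' >/dev/null;python3 g.py
python3 - <<'E'
from h import *
import pickle
i=arm.camera_info("wrist");im=arm.capture("wrist");pickle.dump((i,im),open("w6.pkl","wb"))
x,y,th=np.load("caddy.npy");p=proj(i,[[x,y,.06]])[0];print(p)
u,v=np.clip(p-[160,110],0,[320,180]).astype(int);cv2.imwrite("pics/w6.png",cv2.resize(im[v:v+220,u:u+320,::-1],None,fx=2.5,fy=2.5,interpolation=cv2.INTER_CUBIC));print(u,v)
E
```

```text
t 32.7 tool-as-gate angle -0.0446 gate frame x,y mm -19.6 -121.9 z 0.0466 F tool [ 1.00181451 -0.05164879 -0.12176112]
t 33.95 tool-as-gate angle -0.0443 gate frame x,y mm -89.5 -242.5 z 0.2659 F tool [ 0.33542902 -0.1668859  -0.60292451]
[462.13726598  49.78225679]
302 0
```

View pics/w6.png

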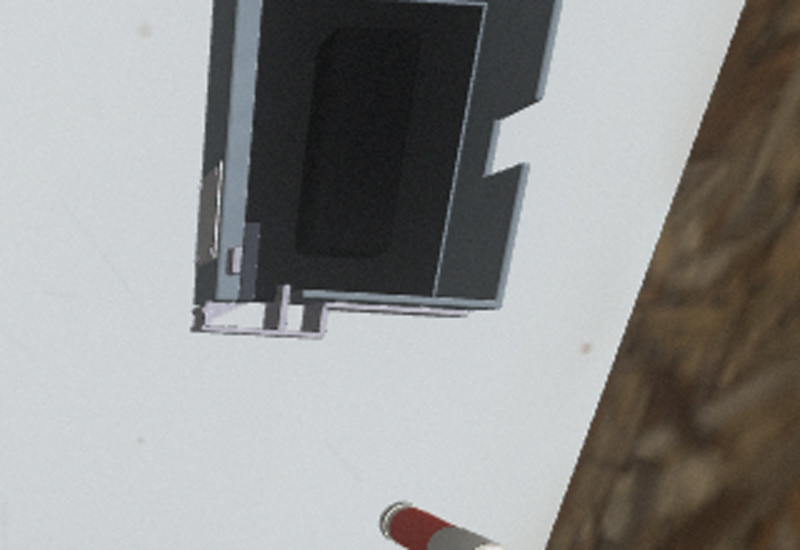

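The picture shows the gate shut, its white bolt out (about (215,312)) inside the bracket, the tab at (236,261) and the brick flat at (360,140). I'll check the gate angle and the tab's distance from the hinge against the earlier open reading.

```bash
python3 - <<'E'
from h import *
import pickle
i,im=pickle.load(open("w6.pkl","rb"))
x,y,th=np.load("caddy.npy");c,s=np.cos(th),np.sin(th);Rm=np.array([[c,-s],[s,c]]);h=np.array([x,y])+Rm@[-.076,.079]
f=lambda p,z:Rm.T@(cast(i,np.array(p)/2.5+[302,0],z)[0][:2]-h)*1000
t=f((236,261),.072);print("tab rel hinge",t,np.hypot(*t),np.arctan2(-t[0],-t[1]))
for n,p,z in[("gate top edge in end",(241,300),.06),("out end",(218,300),.06),("in far",(257,20),.06),("out far",(236,20),.06),("back corner",(500,306),.06)]:print(n,f(p,z))
T=cv2.resize(im[60:140,370:440,::-1],None,fx=8,fy=7,interpolation=cv2.INTER_CUBIC);cv2.imwrite("pics/w7.png",cv2.convertScaleAbs(T,alpha=1.0))
E
```

```text
tab rel hinge [   4.0780195  -142.85162897] 142.9098252093627 -0.02853948729719448
gate top edge in end [  11.4665593  -159.28698473]
out end [   0.34081007 -159.77643523]
in far [  5.54328693 -39.8026511 ]
out far [ -3.77725761 -40.21088167]
back corner [ 137.2709099  -156.55396834]
```

View pics/w7.png

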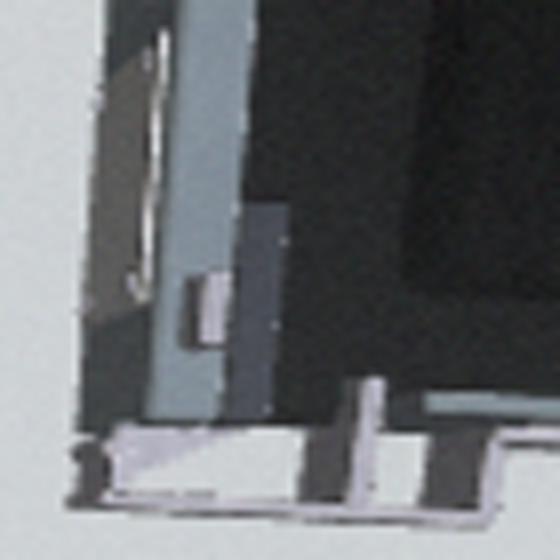

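The tab sits 143 mm from the hinge, so the bolt is fully out. The gate stands at about -0.03 rad and stays there untouched, with the bolt's bevel visible just behind the lip: it is latched. Handing in.

```bash
python3 -c "
from station import arm
print(arm.finish_job())"
```

```text
the job is handed in; nothing more can be done
None
```

The brick lies flat on the caddy floor, the gate is shut with its bolt snapped in behind the keeper, and the job was handed in at about 34 s; the hand-in returned no verdict, so this rests on my last pictures and force readings.

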